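Hold the sample cell's vent valve open with the vent coupler

ROBOT

A 7-joint arm with a two-finger parallel gripper is mounted at the origin on the work surface. World frame = base frame: x ahead of the robot, y to its left, z up, the work surface at z = 0. Lengths are in m, angles in rad, forces in N, time in s.
With the tool pointing down it reaches from about 0.425 to 0.875 m from the base axis. Payload 4.7 kg.
Tool frame: the origin (TCP) lies between the finger pads; the fingertips stand 14 mm ahead of it and the grasp point (between the pads) lies 5 mm behind it; z points along the fingers, y is the line along which they close (so a half turn about z gives the same grasp; the last joint's range is limited). The gripper opens to 87 mm and grips with 3 to 60 N. Pads are 19 mm wide; open, the fingers measure 117 mm over their backs; the gripper's body (75 mm by 190 mm) begins 51 mm behind the grasp point.
Start: joints at [-1.322, 0.321, -0.07, 1.45, 0.023, 1.371, -0.057], TCP at [0.151, 0.632, 0.237] pointing down, gripper open.
Joint ranges: [-2.86, 2.86], [-0.3, 2.09], [-1.38, 1.24], [0.06, 2.45], [-1.56, 4.7], [0.09, 2.05], [-2.69, 2.69]. Speed limits (rad/s): [2.57, 2.57, 3.14, 3.14, 3.14, 3.14, 3.14].

INTERFACE

Orientations are given as a rotation vector (axis times angle).
In Python, from bench import ctrl gives the robot as it stands.
- The arm moves only by the shell command python3 -m inch 'ROWS' [OPENING] [FORCE]. ROWS is JSON, a list of rows, each a list of 6 numbers: the shift along the world's x, y, z in mm, then the turn, a rotation vector about the world's x, y, z in degrees. In form: [[tx, ty, tz, rx, ry, rz], ...]. A call has 1 to 20 rows; each row is the pose to reach, as a shift and turn from the pose commanded when the call began; what a row does not reach only later rows make up. A row lasts 1/8 s, in which the tool goes at most 62.5 mm and 10.7 degrees, less where a joint would pass 70% of its speed; a pose out of reach is approached as far as the arm can. A call with a gripper value outside its range is refused whole. OPENING is the finger opening in mm, from 0 to 87, set as the call begins (- or left out, the last holds). The fingers move at their own pace and stop on an object; FORCE is the grip in N (left out, the last holds). Time passes only in rows, so rows that repeat a pose let the fingers close. It gives the time, the measured TCP pose, the force, the opening and the grip force at its end, in the units of the state.
- ctrl.get_state(): the state, without advancing time (a new reading comes with each control period).
- ctrl.get_image(name): name is "side" or "top" or "wrist"; returns (picture, depth): 480x640x3 uint8, red, green, blue; 480x640 float32, m along the optical axis (not along the pixel's ray), 0 where there is no reading.
- ctrl.camera_params(name): a dict with "mtx" (3x3 intrinsics, pixels), "T" (4x4, takes a point from camera to world coordinates). Camera axes: x right, y down, z forward; pixel columns grow to the right and rows downward; lengths in m; the calibration is good to about 2 mm. A picture is of the moment at which its call begins: read the wrist's pose just before it. camera_params takes no time and is no camera call; for the wrist camera it gives the pose at the moment of the call.
- ctrl.close_job(): hands the job in; it is judged then, once.
The state is a dict: "time": time; "joint_positions": joint angles; "qd": joint speeds; "joint_torque": joint torques, N m; "position": TCP position; "tool_rot": TCP orientation; "ft_force": force on the tool from outside, world axes, zero at the start; "torque": the same for the moment, N m; "grip_width": opening from 0.0 (shut) to 1.0 (fully open); "grip_force": force on a finger pad.
Only numpy, scipy, OpenCV 4.12 (cv2) and the standard library are available. Lean on these libraries where they do the work, as an engineer would, in place of code of your own. Each camera call takes 0.05 s, during which the arm holds its last target. There are 200 camera calls.

TASK

Lift the vent coupler up off its forked hook and press it squarely onto the tilted brass nipple of the sample pressure cell until it snaps and sits fully home on the nipple's shoulder. Keep hold of it and keep it pressed home against the valve spring: the job finishes while the gripper is still holding it there. Leave the other things on the bench alone.

Things in the scene. Friction and masses are not known exactly. Their poses are not given: they have to be found in the camera images.
- coupler: Vent coupler, 86 mm long, about 0.25 kg, round about its z axis. Origin: centre of its open lower end (mouth); z runs from there to the grip. Steel nose 32 mm dia. (0-32 mm from the mouth), steel flange 52 mm dia. (32-40 mm), grey ribbed grip 26 mm dia. (40-86 mm). Hangs upright, mouth down 98 mm above the bench, its flange resting on the hook's two prongs.
- coupler_grip (a point): Centre of the coupler's grey grip (26 mm dia., 46 mm long), on its axis 63 mm above the mouth; z as the coupler's. Hold it here. Nothing stands higher than the flange's top, 23 mm below this point, on which fingertips may rest.
- coupler_mouth (a point): Centre of the coupler's mouth, axes as the coupler's. The bore is 19 mm in diameter and 30 mm deep, flared to 26 mm at the mouth, with a snap groove inside, 9 to 17 mm from the mouth.
- stand: Steel hook stand, fixed; origin at bench level under the hanging coupler. Foot 110 x 100 mm, a post 55 mm to its +x, and 130 mm up two level prongs running to its -x, 36 mm apart in the clear, their ends turned up 8 mm. Lifting the coupler straight up by 50 mm frees it fully.
- cell: Sample pressure cell, fixed; origin at bench level below the nipple's shoulder. Plate 210 x 110 mm; steel vessel 104 mm across, 70 mm high, centred 95 mm to its +x; at the origin an aluminium valve block with a sloped head carrying the brass nipple.
- nipple_seat (a point): Centre of the nipple's shoulder (brass disc 36 mm dia., a hard stop) 72 mm above the bench: the mouth comes to rest here, axes in line. z points out along the nipple, leaning 24 degrees (0.42 rad) from vertical to the cell's -x. Nipple: round-ended brass post 16 mm dia., 27 mm long, with four sprung balls 13 mm above the shoulder that resist pushing on.
- plunger (a joint): Valve plunger, 7 mm pin standing 8 mm out of the nipple's end: how far it is pushed in (m), 0 shut, about 0.005 with the coupler home. It pushes back with 11 to 15 N over the coupler's last 5 mm. The balls resist before that and snap into the groove about 3 mm from home; they do not hold the coupler home, so it must be kept pushed.
- beaker: small clear glass beaker, 60 mm across, 72 mm high; bystander, not to be disturbed, origin at its underside.
- jar: white plastic jar, 48 mm across, 60 mm high; bystander, not to be disturbed, origin at its underside.
- weight: brass knob weight, 36 mm across, 50 mm high; bystander, not to be disturbed, origin at its underside.
- reagent: tall amber bottle with black cap, 66 mm across, 160 mm high; bystander, not to be disturbed, origin at its underside.
- wrench: steel wrench lying flat; bystander, not to be disturbed, origin at its underside.
- driver: screwdriver lying flat; bystander, not to be disturbed, origin at its underside.
Mind the look-alikes: they are no part of the job. Several things look just like the stand: the one meant starts farthest from the robot's base.

How it is judged:
On the way, in this order (a step that is already met when the one before it is completed fails the run):
1. the coupler is lifted clear of its hook in the gripper (contact force between coupler and stand below 0.05 N and height (world z) of coupler_mouth above 0.128 m and contact force between the fingers and coupler above 1 N), for 0.2 s.
2. the coupler is pressed squarely onto the nipple until it snaps home (distance between coupler_mouth and nipple_seat below 0.004 m and z of coupler_mouth in the frame of nipple_seat below 0.0025 m and angle between the z axis of coupler_mouth and the z axis of nipple_seat, either way round below 0.1 rad and value of joint plunger above 0.003 m), for 0.3 s.
At the end, for the whole second after the job is handed in: The coupler's mouth is on the nipple's shoulder (within 2.5 mm along the axis, 4 mm in all), its axis within 0.10 rad (6 degrees) of the nipple's, the plunger is pushed in more than 3 mm, and the fingers still hold the coupler (at least 2 N), at rest (all of step 2 and contact force between the fingers and coupler above 2 N and linear speed of coupler below 0.02 m/s); the arm keeps its last pose, push and grip.
It fails at once if a bystander is moved by more than 30 mm (distance of any of beaker, jar, weight, reagent, wrench, driver from where it was at the start of the episode above 0.03 m).
It also fails if it takes over 38 s, if anything falls off the work surface, if the arm or the gripper's body presses on something with over 40 N, if the wrist force passes 120 N, or if a joint passes its speed limit or range.

## Working session

There is one attempt and no reset: what is moved stays moved. The work goes in short steps, Python scripts to look and compute and a shell command to move; the robot and the scene stay as the last step left them, time stands still between calls to the robot, and variables do not carry over. Pictures are saved under pics/ and viewed, at most 10 in all, crops included, and the job is handed in when it is done.

```bash
ls; mkdir -p pics; python3 - <<'E'
from bench import ctrl
import cv2,numpy as np
s=ctrl.get_state();print(s)
for n in("side","top"):
    im,d=ctrl.get_image(n);np.savez(f"{n}0.npz",im=im,d=d,**ctrl.camera_params(n))
    cv2.imwrite(f"pics/{n}0.png",im[...,::-1]);p=ctrl.camera_params(n);print(n,p["mtx"],p["T"].round(3))
E
```

```text
pics
{'time': 0.0, 'joint_positions': array([-1.32189617,  0.32182129, -0.07008721,  1.45168817,  0.02261006,
        1.37082486, -0.05690078]), 'qd': array([ 0.00100121, -0.00199797,  0.00185942,  0.00072008,  0.00145377,
        0.00169412,  0.00055988]), 'joint_torque': array([-3.47628984e-04, -4.91297364e+01, -4.03687572e-01, -3.12536645e+01,
       -6.38259854e-02,  4.35409416e-02,  1.66813134e-04]), 'position': array([0.15114514, 0.63162372, 0.23545604]), 'tool_rot': array([-3.67908684e-01, -3.11985381e+00,  3.06438259e-03]), 'ft_force': array([-0.05890791, -0.39245693,  0.48127767]), 'torque': array([-0.00915339, -0.07735652, -0.00391248]), 'grip_force': 0.0, 'grip_width': 1.0002792516623558}
side [[516.53047933   0.         318.59386225]
 [  0.         516.53047933 236.05248282]
 [  0.           0.           1.        ]] [[ 0.899 -0.335  0.282  0.13 ]
 [-0.438 -0.707  0.555 -0.664]
 [ 0.014 -0.622 -0.783  1.026]
 [ 0.     0.     0.     1.   ]]
top [[486.69629645   0.         321.01062783]
 [  0.         486.69629645 245.0530157 ]
 [  0.           0.           1.        ]] [[-0.009 -0.995  0.096  0.366]
 [-1.     0.007 -0.016 -0.006]
 [ 0.015 -0.097 -0.995  1.324]
 [ 0.     0.     0.     1.   ]]
```

View pics/side0.png

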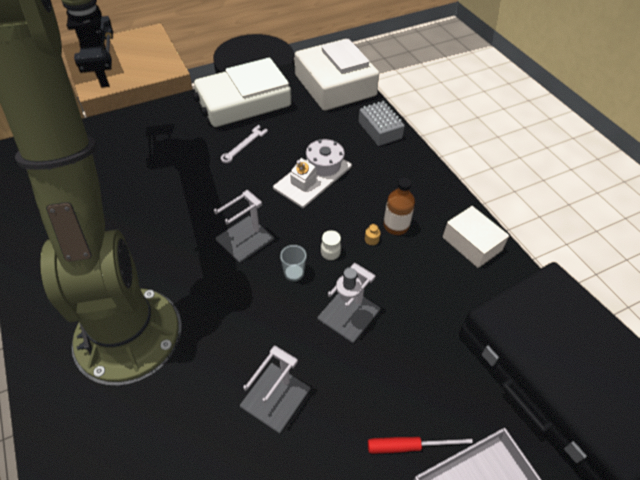

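View pics/top0.png

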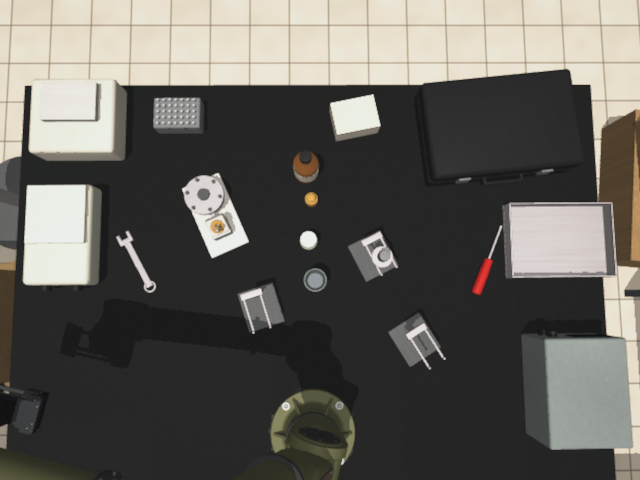

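The top view shows three look-alike stands at (262,308), (373,255) and (417,340); in the side view they are at (245,230), (350,300) and (275,390). The one at top (373,255) carries the coupler and is farthest from the base at (312,430), so it fits. The cell is at top (217,228), with its vessel at (205,195). I'll confirm with a crop and measure.

```bash
cat > h.py <<'E'
import numpy as np,cv2
def load(n,k=0):
    z=np.load(f"{n}{k}.npz");return z["im"],z["d"],z["mtx"],z["T"]
def cloud(d,K,T):
    v,u=np.mgrid[:480,:640];p=np.dstack([(u-K[0,2])/K[0,0]*d,(v-K[1,2])/K[1,1]*d,d])
    return p@T[:3,:3].T+T[:3,3]
def ray(u,v,z,K,T):
    r=T[:3,:3]@np.array([(u-K[0,2])/K[0,0],(v-K[1,2])/K[1,1],1]);o=T[:3,3];return o+r*(z-o[2])/r[2]
E
python3 - <<'E'
from h import *
im,d,K,T=load("top");W=cloud(d,K,T)
s,ds,Ks,Ts=load("side")
c=lambda a,u,v:cv2.resize(a[v-40:v+40,u-40:u+40],(380,300),interpolation=cv2.INTER_CUBIC)
cv2.imwrite("pics/crop.png",np.vstack([np.hstack([c(im,375,255),c(im,215,212)]),np.hstack([c(s,350,300),c(s,312,172)])])[...,::-1])
for nm,(u,v) in dict(A=(373,255),B=(262,308),C=(417,340)).items(): 
    p=ray(u,v,.0,K,T);print(nm,p.round(3),np.hypot(*p[:2]).round(3))
for n,(a,dd,k,t),b in(("top",(im,d,K,T),(350,400,230,285)),("side",(s,ds,Ks,Ts),(320,385,255,320))):
    w=cloud(dd,k,t)[b[2]:b[3],b[0]:b[1]].reshape(-1,3)
    for lo,hi in((.18,.19),(.132,.142)):
        q=w[(w[:,2]>lo)&(w[:,2]<hi)];print(n,lo,len(q),q.mean(0).round(4),q.min(0).round(4),q.max(0).round(4))
# cell: vessel top, brass
for n,(a,dd,k,t),b in(("top",(im,d,K,T),(175,255,165,260)),("side",(s,ds,Ks,Ts),(270,355,130,210))):
    w=cloud(dd,k,t);h=cv2.cvtColor(a,cv2.COLOR_RGB2HSV)
    m=np.zeros(a.shape[:2],bool);m[b[2]:b[3],b[0]:b[1]]=1
    br=m&(h[...,1]>110)&(h[...,2]>60)&(h[...,0]<30)
    q=w[br];v,u=np.nonzero(br);print(n,"brass",len(q),"px",u.mean(),v.mean(),q.mean(0).round(4),q.min(0).round(4),q.max(0).round(4))
    ve=w[m&(w[...,2]>.062)&(w[...,2]<.078)&~br&(h[...,1]<80)]
    print("vessel",len(ve),ve.mean(0).round(4),ve.min(0).round(4),ve.max(0).round(4))
    pl=m&(w[...,2]>0.004)&(w[...,2]<.02)&(h[...,2]>120)
    v,u=np.nonzero(m&(h[...,2]>90)); print("rect",cv2.minAreaRect(np.float32(w[...,:2][m&(h[...,2]>90)&(w[...,2]<.03)]*1000)))
E
```

```text
A [ 0.466 -0.169  0.   ] 0.495
B [0.325 0.133 0.   ] 0.351
C [ 0.235 -0.283  0.   ] 0.368
top 0.18 93 [ 0.4501 -0.1747  0.1839] [ 0.4375 -0.187   0.1803] [ 0.461  -0.1627  0.1886]
top 0.132 261 [ 0.4538 -0.1704  0.1372] [ 0.406  -0.2131  0.132 ] [ 0.5123 -0.1264  0.1419]
side 0.18 90 [ 0.4489 -0.1757  0.1819] [ 0.4371 -0.1873  0.18  ] [ 0.4609 -0.1622  0.1859]
side 0.132 298 [ 0.4444 -0.182   0.1358] [ 0.4037 -0.2139  0.132 ] [ 0.4849 -0.1492  0.142 ]
top brass 100 px 216.88 225.66 [0.5366 0.2389 0.0913] [ 0.3656 -0.0063  0.0649] [0.5536 0.2576 1.3244]
vessel 973 [0.6094 0.2737 0.0663] [0.5162 0.2131 0.062 ] [0.6727 0.329  0.078 ]
rect ((584.2796630859375, 267.35467529296875), (229.91851806640625, 119.01146697998047), 24.026016235351562)
side brass 82 px 302.1219512195122 168.23170731707316 [0.529  0.2239 0.0857] [ 0.1303 -0.6635  0.0622] [0.5524 0.2498 1.0259]
vessel 293 [0.6005 0.2648 0.0661] [0.5187 0.2172 0.062 ] [0.6678 0.323  0.0765]
rect ((592.371337890625, 291.2904052734375), (269.3475036621094, 159.98464965820312), 24.30003547668457)
```

View pics/crop.png

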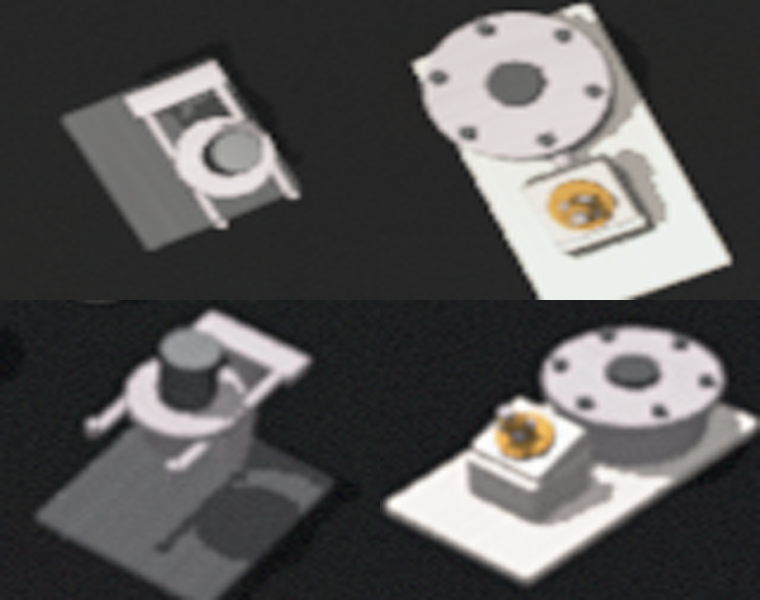

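The crop confirms the target: the stand at top (373,255) has the coupler on its prongs, with the grey grip on a white flange. The cell crop shows the brass nipple on the sloped block, next to the vessel. The coupler axis is at about (0.4495, -0.175). I'm moving above it by way of (0.45, 0.30).

```bash
python3 -m inch '[[30,-33,0,0,0,0],[75,-83,0,0,0,0],[112,-125,0,0,0,0],[150,-166,0,0,0,0],[187,-208,0,0,0,0],[225,-250,0,0,0,0],[262,-291,0,0,0,0],[290,-335,0,0,0,0],[299,-390,0,0,0,0],[299,-445,0,0,0,0],[299,-500,0,0,0,0],[299,-555,0,0,0,0],[299,-610,0,0,0,0],[299,-665,0,0,0,0],[299,-720,0,0,0,0],[299,-765,0,0,0,0],[299,-795,0,0,0,0],[299,-807,0,0,0,0],[299,-807,0,0,0,0],[299,-807,0,0,0,0]]' 87 && python3 - <<'E'
from bench import ctrl
from h import *
s=ctrl.get_state();p=ctrl.camera_params("wrist");im,d=ctrl.get_image("wrist")
np.savez("wrist1.npz",im=im,d=d,**p);cv2.imwrite("pics/w1.png",im[...,::-1])
print(s["joint_positions"].round(3),s["position"],s["tool_rot"],s["ft_force"]);K,T=p["mtx"],p["T"];print(T.round(3))
w=cloud(d,K,T);ok=(d>0)&(np.hypot(w[...,0]-.4495,w[...,1]+.175)<.03)
for lo,hi in((.178,.19),(.132,.142)):
    m=ok&(w[...,2]>lo)&(w[...,2]<hi);q=w[m];print(len(q),q.mean(0).round(4),cv2.minEnclosingCircle(np.float32(q[:,:2]*1000)))
E
```

```text
time: 2.6
position: [0.4505, -0.1731, 0.2363]
tool_rot: [-0.364, -3.12, -0.001]
ft_force: [-0.0, 1.0, 0.6]
grip_width: 0.994
grip_force: 0.0
[-0.45  -0.078  0.735  1.874  0.053  1.327  1.609] [ 0.45047528 -0.17311875  0.23634861] [-3.64198252e-01 -3.11990205e+00 -9.28098044e-04] [-0.0185379   1.01935265  0.62791008]
[[ 0.23   0.937  0.263  0.378]
 [ 0.973 -0.222 -0.061 -0.156]
 [ 0.001  0.27  -0.963  0.385]
 [ 0.     0.     0.     1.   ]]
1521 [ 0.4485 -0.1722  0.1837] ((449.78533935546875, -172.50672912597656), 13.430747032165527)
2242 [ 0.4422 -0.1705  0.1382] ((449.9143371582031, -172.2810516357422), 26.00772476196289)
```

The wrist camera agrees: the coupler is at (0.4498, -0.1724) with its flange top at 0.138. I'll descend, grip and check.

```bash
python3 -m inch '[[-1,1,-20,0,0,0],[-1,1,-45,0,0,0],[-1,1,-65,0,0,0],[-1,1,-76,0,0,0],[-1,1,-82,0,0,0],[-1,1,-82,0,0,0],[-1,1,-82,0,0,0]]' 87 && python3 -m inch '[[0,0,0,0,0,0],[0,0,0,0,0,0],[0,0,0,0,0,0],[0,0,0,0,0,0],[0,0,0,0,0,0],[0,0,0,0,0,0]]' 0 60
```

```text
time: 3.52
position: [0.4498, -0.1739, 0.1552]
tool_rot: [0.368, 3.119, 0.0]
ft_force: [-0.0, 0.5, -0.6]
grip_width: 0.999
grip_force: 0.0
time: 4.28
position: [0.4492, -0.1738, 0.1546]
tool_rot: [0.368, 3.12, 0.0]
ft_force: [-0.2, 0.5, 0.5]
grip_width: 0.405
grip_force: 0.0
```

```bash
python3 -m inch '[[0,0,0,0,0,0],[0,0,0,0,0,0],[0,0,0,0,0,0],[0,0,0,0,0,0]]' && python3 -m inch '[[0,0,3,0,0,0],[0,0,10,0,0,0],[0,0,25,0,0,0],[0,0,45,0,0,0],[0,0,65,0,0,0],[0,0,80,0,0,0],[0,0,90,0,0,0],[0,0,90,0,0,0],[0,0,90,0,0,0],[0,0,90,0,0,0]]'
```

```text
time: 4.78
position: [0.4493, -0.1736, 0.1546]
tool_rot: [-0.368, -3.12, -0.001]
ft_force: [0.4, 1.0, -0.7]
grip_width: 0.289
grip_force: 60.0
time: 6.02
position: [0.4488, -0.1737, 0.2439]
tool_rot: [-0.368, -3.119, 0.0]
ft_force: [0.5, 0.1, -3.9]
grip_width: 0.285
grip_force: 60.0
```

Lifted; the mouth is at about 0.187 m. Next I'll carry it beside the cell to measure the nipple from near.

```bash
python3 -m inch '[[4,25,2,0,0,0],[11,70,5,0,0,0],[19,120,10,0,0,0],[27,170,15,0,0,0],[35,220,20,0,0,0],[43,270,20,0,0,0],[48,305,20,0,0,0],[51,324,20,0,0,0],[51,324,20,0,0,0],[51,324,20,0,0,0],[51,324,20,0,0,0]]' && python3 - <<'E'
from bench import ctrl
from h import *
s=ctrl.get_state();p=ctrl.camera_params("wrist");im,d=ctrl.get_image("wrist")
np.savez("wrist2.npz",im=im,d=d,**p);cv2.imwrite("pics/w2.png",im[...,::-1])
print(s["joint_positions"].round(3));print(s["position"],p["T"].round(3))
E
```

```text
time: 7.4
position: [0.5004, 0.1483, 0.2648]
tool_rot: [0.372, 3.119, 0.0]
ft_force: [0.3, 0.3, -3.5]
grip_width: 0.29
grip_force: 60.0
[-0.726  0.027  0.397  1.738 -0.011  1.379  1.006]
[0.50043638 0.14825834 0.26477243] [[ 0.235  0.936  0.263  0.428]
 [ 0.972 -0.226 -0.063  0.166]
 [ 0.001  0.271 -0.963  0.413]
 [ 0.     0.     0.     1.   ]]
```

View pics/w2.png

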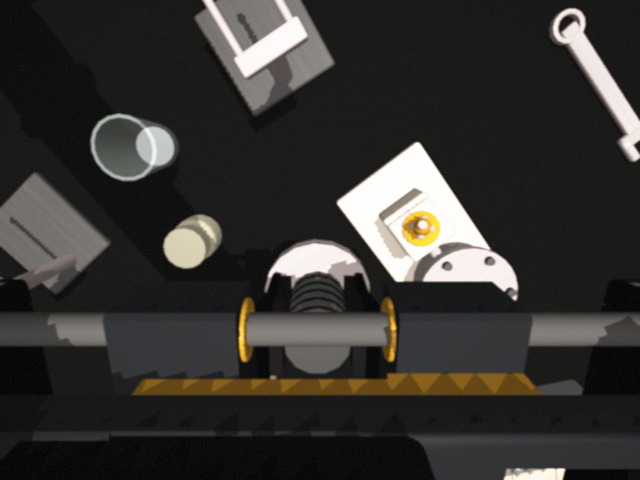

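The picture shows the held coupler with its flange at (318,270), the nipple with its brass shoulder disc at (421,229), and the cell plate's near corners at (338,204) and (418,143). I'll fit the disc and its normal.

```bash
cat > fit.py <<'E'
from h import *
import sys
def nip(k,c,box=45,zr=(.055,.086)):
    im,d,K,T=load("wrist",k);w=cloud(d,K,T);h=cv2.cvtColor(im,cv2.COLOR_RGB2HSV)
    m=np.zeros(d.shape,bool);m[max(c[1]-box,0):c[1]+box,max(c[0]-box,0):c[0]+box]=1
    br=m&(h[...,1]>120)&(h[...,2]>80)&(h[...,0]<35)&(d>0)
    n,l,st,ce=cv2.connectedComponentsWithStats(br.astype(np.uint8));i=1+st[1:,4].argmax();br=l==i
    cnt=max(cv2.findContours(br.astype(np.uint8),0,1)[0],key=len)
    e=cv2.fitEllipse(cv2.convexHull(cnt));print("ellipse",e)
    q=w[br];q0=q
    n=np.array([-.37,-.16,.91]);cc=q.mean(0)
    for _ in range(8):
        q=q0[abs((q0-cc)@n)<.002] if _ else q0[q0[:,2]<.079]
        cc=q.mean(0);n=np.linalg.svd(q-cc)[2][2];n*=np.sign(n[2])
    # ellipse centre ray onto plane
    r=T[:3,:3]@np.array([(e[0][0]-K[0,2])/K[0,0],(e[0][1]-K[1,2])/K[1,1],1]);o=T[:3,3]
    C=o+r*((cc-o)@n)/(r@n)
    # min enclosing circle in plane
    X=np.cross([0,1,0],n);X/=np.linalg.norm(X);Y=np.cross(n,X)
    (a,b),R=cv2.minEnclosingCircle(np.float32(np.c_[(q-cc)@X,(q-cc)@Y]*1000))
    print("n",n.round(4),"tilt",np.degrees(np.arccos(n[2])).round(2),"az",np.degrees(np.arctan2(-n[1],-n[0])).round(2),len(q))
    print("centre",C.round(4),"circle",(cc+X*a/1e3+Y*b/1e3).round(4),R)
    tip=q0[q0[:,2]>.088]; print("tip",len(tip),tip.mean(0).round(4) if len(tip) else 0)
    return w,h,m
E
python3 - <<'E'
from fit import *
w,h,m=nip(2,(421,229))
# plate edges
im,d,K,T=load("wrist",2);v,u=np.mgrid[:480,:640]
pl=(w[...,2]>.003)&(w[...,2]<.02)&(h[...,2]>130)&(u>330)&(u<500)&(v<285)&(v>135)
cnt=max(cv2.findContours(pl.astype(np.uint8),0,1)[0],key=cv2.contourArea)[:,0]
P=np.array([ray(a,b,.011,K,T)[:2] for a,b in cnt])
print("plate z",np.median(w[pl][:,2]))
A=np.array([ray(a,b,.011,K,T)[:2] for a,b in((338,204),(418,143))]);print(A)
t=A[1]-A[0];print("cell x az",np.degrees(np.arctan2(t[1],t[0]))-90,np.linalg.norm(t), "mid",A.mean(0))
ba=(w[...,2]>.062)&(w[...,2]<.075)&(u>400)&(v>235)&(u<520)&(v<290)&(h[...,1]<80)
print(cv2.minEnclosingCircle(np.float32(w[ba][:,:2]*1000)))
# block top plane (non brass)
bt=m&(w[...,2]>.05)&(w[...,2]<.085)&(h[...,1]<60)&(u>385)&(u<455)&(v<238)&(v>192)
q=w[bt];c=np.median(q,0);n=np.array([-.37,-.16,.91])
for _ in range(6):
    s=q[abs((q-c)@n)<.003];c=s.mean(0);n=np.linalg.svd(s-c)[2][2];n*=np.sign(n[2])
print("block n",n.round(3),np.degrees(np.arccos(n[2])),np.degrees(np.arctan2(-n[1],-n[0])),len(s),c)
E
```

```text
ellipse ((420.9234313964844, 228.2482452392578), (34.596160888671875, 36.58323669433594), 83.40756225585938)
n [-0.3743 -0.1649  0.9125] tilt 24.14 az 23.77 633
centre [0.5358 0.2437 0.0723] circle [0.5356 0.2435 0.0722] 17.095483779907227
tip 156 [0.5279 0.2398 0.0943]
plate z 0.012367157473633067
[[0.50545083 0.17164673]
 [0.46094418 0.2696951 ]]
cell x az 24.41450787479046 0.10767694413985535 mid [0.4831975  0.22067092]
((584.52587890625, 279.1023864746094), 69.05789184570312)
block n [-0.38  -0.165  0.91 ] 24.491928475819982 23.48265259683143 811 [0.52990902 0.24927909 0.06403847]
```

```bash
cat > plan.py <<'E'
from bench import ctrl
import numpy as np
from scipy.spatial.transform import Rotation as Ro
seat=np.array([.5357,.2436,.072]);a=np.radians(24)
n=np.array([-np.sin(a)*np.cos(a),-np.sin(a)*np.sin(a),np.cos(a)])
def go(S,L=.0566):
    s=ctrl.get_state();R=Ro.from_rotvec(s["tool_rot"])
    y=np.array([-np.sin(a),np.cos(a),0]);z=-n;Rt=Ro.from_matrix(np.c_[np.cross(y,z),y,z])
    print("turn",np.degrees((Rt*R.inv()).as_rotvec()).round(2),"ft",s["ft_force"].round(1),"t",s["time"])
    p=s["position"]-seat;m=p+L*R.as_matrix()[:,2];print("mouth est: along",(m@n*1e3).round(2),"off",((m-(m@n)*n)*1e3).round(2))
    for k in S: print(k,((seat+n*(k/1e3+L)-s["position"])*1e3).round(1))
E
python3 -c "
from plan import *;go([100,45])"
```

```text
turn [  2.2  -24.32  37.03] ft [-0.4  0.  -3.1] t 7.45
mouth est: along 153.27 off [ 21.68 -69.63  -3.79]
100 [-22.9  69.1 -49.8]
45 [  -2.5   78.2 -100. ]
```

```bash
python3 -m inch '[[-3,9,-6,0.3,-3,4.6],[-6,17,-12,0.6,-6.1,9.3],[-9,26,-19,0.8,-9.1,13.9],[-11,35,-25,1.1,-12.2,18.5],[-14,43,-31,1.4,-15.2,23.1],[-17,52,-37,1.7,-18.2,27.8],[-20,60,-44,1.9,-21.3,32.4],[-23,69,-50,2.2,-24.3,37],[-23,69,-50,2.2,-24.3,37],[-23,69,-50,2.2,-24.3,37],[-23,69,-50,2.2,-24.3,37],[-23,69,-50,2.2,-24.3,37]]' && python3 - <<'E'
from plan import *;go([100,45])
from h import *
print(ctrl.get_state()["joint_positions"].round(2))
for n in("side","wrist"):
    p=ctrl.camera_params(n);im,d=ctrl.get_image(n);np.savez(f"{n}3.npz",im=im,d=d,**p)
    cv2.imwrite(f"pics/{n}3.png",im[...,::-1])
s=cv2.imread("pics/side3.png")[60:240,200:400];w=cv2.imread("pics/wrist3.png")
cv2.imwrite("pics/both3.png",np.hstack([cv2.resize(s,(400,360)),cv2.resize(w,(400,360))]))
E
```

```text
time: 8.95
position: [0.4777, 0.2191, 0.2149]
tool_rot: [-0.569, 2.67, 0.119]
ft_force: [1.0, -0.5, -3.0]
grip_width: 0.288
grip_force: 60.0
turn [ 0.06 -0.   -0.04] ft [ 1.  -0.5 -3. ] t 8.95
mouth est: along 99.54 off [-0.01  1.24  0.22]
100 [-0.2 -1.4  0.2]
45 [ 20.3   7.7 -50.1]
[-0.83 -0.25  0.28  2.14  0.16  0.84  1.37]
```

View pics/both3.png

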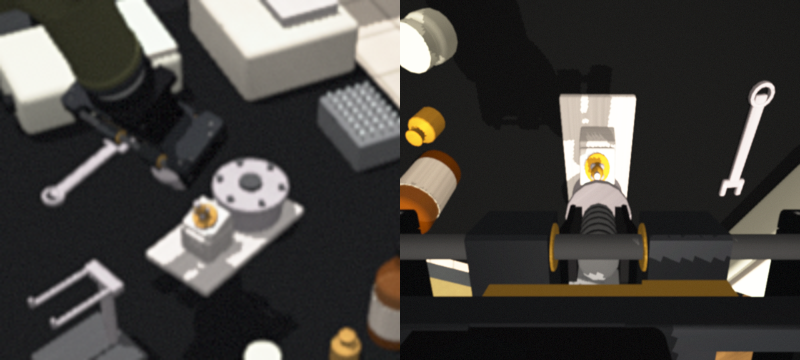

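The side crop shows the coupler tilted and in line above the nipple. In the wrist view the nipple is at about (315,224), and the flange rim lies just in front of it. I'll check the alignment in that one view.

```bash
cat > rel.py <<'E'
from fit import *
import plan
from scipy.optimize import least_squares
def flange(k):
    im,d,K,T=load("wrist",k);w=cloud(d,K,T);n=plan.n
    p=w-plan.seat;al=p@n*1e3;off=p-al[...,None]/1e3*n
    X=np.array([np.cos(plan.a)**2,np.cos(plan.a)*np.sin(plan.a),np.sin(plan.a)]);X/=np.linalg.norm(X);Y=np.cross(n,X)
    x,y=p@X*1e3,p@Y*1e3
    return im,d,al,x,y,X,Y
E
python3 - <<'E'
from rel import *
nip(3,(315,224))
im,d,al,x,y,X,Y=flange(3)
print("X",X.round(3),"Y",Y.round(3))
m=(d>0)&(np.hypot(x,y)<32)&(al>120)&(al<150)
hst,b=np.histogram(al[m],bins=15);print(hst,b.round(0))
pk=b[hst.argmax()]+1
m=(d>0)&(np.hypot(x,y)<34)&(abs(al-pk)<4)
print("flange along",np.median(al[m]));pts=np.c_[x[m],y[m]]
print(cv2.minEnclosingCircle(np.float32(pts)))
c=max(cv2.findContours(m.astype(np.uint8),0,1)[0],key=len)[:,0]
# outer arc: only far pixels (small rows)
c=np.array([[x[b,a],y[b,a]] for a,b in c]);c=c[c[:,0]<c[:,0].min()+15]
f=least_squares(lambda q:np.hypot(c[:,0]-q[0],c[:,1]-q[1])-26,[0,0],loss="soft_l1");print("outer-edge fit R26",f.x.round(2))
# grip lateral
for lo in(145,150,155,160,165):
    g=(d>0)&(np.hypot(x,y)<20)&(al>lo)&(al<lo+5)
    if g.sum()>20: print(lo,g.sum(),"y",y[g].min().round(1),y[g].max().round(1),"xmin",x[g].min().round(1))
E
```

```text
ellipse ((315.1275939941406, 223.46353149414062), (38.55024719238281, 39.771881103515625), 169.32115173339844)
n [-0.3777 -0.1676  0.9106] tilt 24.41 az 23.92 685
centre [0.5348 0.2434 0.0721] circle [0.5348 0.2434 0.0722] 17.186824798583984
tip 183 [0.5221 0.2383 0.0958]
X [0.835 0.372 0.407] Y [-0.407  0.914 -0.   ]
[  19   54   57   60   59  104 1137 1157   78   65   79   81   61   78
  158] [131. 132. 134. 135. 136. 137. 139. 140. 141. 142. 144. 145. 146. 147.
 149. 150.]
flange along 139.97255823649937
((-0.8812320232391357, 1.9031085968017578), 25.723979949951172)
outer-edge fit R26 [2.1  2.09]
145 302 y -17.0 17.6 xmin -12.2
150 307 y -16.6 17.5 xmin -12.5
155 418 y -16.8 17.9 xmin -12.8
160 320 y -16.8 17.5 xmin -12.1
165 532 y -16.8 17.5 xmin -12.5
```

The measurements agree to about 1–2 mm: L and the tilt are right, and the coupler needs about -1.5 mm sideways. I'll approach along the axis with that correction.

```bash
python3 -m inch '[[2,0,-5,0,0,0],[7,2,-17,0,0,0],[12.5,4,-30,0,0,0],[17.5,6,-42,0,0,0],[20.6,7.5,-50,0,0,0],[20.6,7.5,-50,0,0,0],[20.6,7.5,-50,0,0,0],[20.6,7.5,-50,0,0,0]]' && python3 - <<'E'
from rel import *
from bench import ctrl
plan.go([45,20])
p=ctrl.camera_params("wrist");im,d=ctrl.get_image("wrist");np.savez("wrist4.npz",im=im,d=d,**p)
q=ctrl.camera_params("side");s,ds=ctrl.get_image("side");np.savez("side4.npz",im=s,d=ds,**q)
_,_,al,x,y,X,Y=flange(4)
m=(d>0)&(np.hypot(x,y)<34)&(abs(al-85)<4);print("flange",np.median(al[m]),cv2.minEnclosingCircle(np.float32(np.c_[x[m],y[m]])))
cv2.imwrite("pics/both4.png",np.hstack([cv2.resize(s[120:220,250:350],(400,400),interpolation=2),cv2.resize(im[140:300,240:400],(400,400))])[...,::-1])
E
```

```text
time: 10.05
position: [0.4981, 0.2269, 0.1652]
tool_rot: [-0.57, 2.669, 0.12]
ft_force: [-0.1, -0.3, -3.9]
grip_width: 0.288
grip_force: 60.0
turn [ 0.02  0.05 -0.1 ] ft [-0.1 -0.3 -3.9] t 10.05
mouth est: along 45.32 off [0.28 0.14 0.14]
45 [-0.1 -0.1 -0.4]
20 [  9.2   4.1 -23.3]
flange 85.75585025182308 ((-1.3386274576187134, 0.6486918926239014), 25.639982223510742)
```

View pics/both4.png

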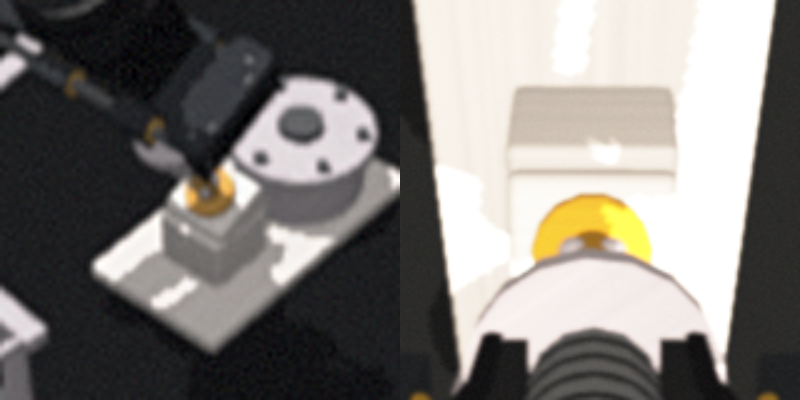

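Both views show the nipple centred under the coupler: the disc is at x≈593 and the grip at x≈595 in the right crop. I'll slide on to s≈14 mm and check the force.

```bash
python3 -m inch '[[1.9,0.8,-4.6,0,0,0],[3.7,1.6,-9.1,0,0,0],[5.6,2.5,-13.7,0,0,0],[7.4,3.3,-18.3,0,0,0],[9.3,4.1,-22.8,0,0,0],[11.5,5.1,-28.3,0,0,0],[11.5,5.1,-28.3,0,0,0],[11.5,5.1,-28.3,0,0,0]]' && python3 -c "
from plan import *;go([14,8,0])"
```

```text
time: 11.15
position: [0.5094, 0.2318, 0.1363]
tool_rot: [-0.57, 2.669, 0.12]
ft_force: [0.2, -0.0, -3.3]
grip_width: 0.285
grip_force: 60.0
turn [ 0.06  0.   -0.09] ft [ 0.2 -0.  -3.3] t 11.15
mouth est: along 13.9 off [-0.11 -0.13 -0.07]
14 [0.1 0.1 0.2]
8 [ 2.3  1.1 -5.3]
0 [  5.3   2.4 -12.6]
```

No contact force so far. Now I'll push through the balls, with steady steps to nominal home.

```bash
python3 -m inch '[[1.1,0.5,-2.7,0,0,0],[2.2,1,-5.5,0,0,0],[3.3,1.5,-8.2,0,0,0],[4.1,1.8,-10,0,0,0],[4.8,2.1,-11.9,0,0,0],[5.2,2.3,-12.8,0,0,0],[5.2,2.3,-12.8,0,0,0],[5.2,2.3,-12.8,0,0,0]]' && python3 -c "
from plan import *;go([0]);f=ctrl.get_state()['ft_force'];print(f@n)"
```

```text
time: 12.15
position: [0.5146, 0.234, 0.1242]
tool_rot: [-0.57, 2.67, 0.12]
ft_force: [-7.4, -4.4, 6.8]
grip_width: 0.287
grip_force: 60.0
turn [ 0.04 -0.01 -0.08] ft [-7.4 -4.4  6.8] t 12.15
mouth est: along 0.54 off [ 0.08 -0.13  0.01]
0 [ 0.1  0.2 -0.5]
9.729870073180688
```

The axial force is about 13 N after removing the weight, which matches the valve spring. I'll press on to the hard stop with some reserve.

```bash
python3 -m inch '[[0.4,0.2,-0.9,0,0,0],[0.7,0.3,-1.8,0,0,0],[0.7,0.3,-1.8,0,0,0],[0.7,0.3,-1.8,0,0,0]]' && python3 -c "
from plan import *;go([0]);f=ctrl.get_state()['ft_force'];print(f@n)"
```

```text
time: 12.65
position: [0.5153, 0.2344, 0.1238]
tool_rot: [-0.569, 2.669, 0.121]
ft_force: [-15.7, -8.3, 19.0]
grip_width: 0.285
grip_force: 60.0
turn [ 0.   -0.01 -0.07] ft [-15.7  -8.3  19. ] t 12.65
mouth est: along -0.18 off [0.53 0.18 0.25]
0 [-0.6 -0.2 -0.1]
24.564410422187013
```

The force rises steeply while the tool hardly moves, so this looks like the hard stop. I'll verify from the flange height that the coupler hasn't slipped in the grip.

```bash
python3 -m inch '[[0.4,0.2,-0.9,0,0,0],[0.4,0.2,-0.9,0,0,0],[0.4,0.2,-0.9,0,0,0],[0.4,0.2,-0.9,0,0,0]]' && python3 - <<'E'
from rel import *
from bench import ctrl
plan.go([0]);print(ctrl.get_state()["ft_force"]@plan.n)
p=ctrl.camera_params("wrist");im,d=ctrl.get_image("wrist");np.savez("wrist5.npz",im=im,d=d,**p)
_,_,al,x,y,X,Y=flange(5)
m=(d>0)&(np.hypot(x,y)<34)&(abs(al-40)<4)
A=np.c_[x[m],y[m],np.ones(m.sum())];print("flange",np.median(al[m]),cv2.minEnclosingCircle(np.float32(np.c_[x[m],y[m]])),"slopes",np.linalg.lstsq(A,al[m],rcond=None)[0].round(3))
cv2.imwrite("pics/w5.png",cv2.resize(im[140:340,220:420],(500,500))[...,::-1])
E
```

```text
time: 13.15
position: [0.5155, 0.2345, 0.1238]
tool_rot: [-0.569, 2.67, 0.121]
ft_force: [-23.0, -11.8, 28.9]
grip_width: 0.29
grip_force: 60.0
turn [-0.01 -0.03 -0.06] ft [-23.  -11.8  28.9] t 13.15
mouth est: along -0.27 off [0.69 0.28 0.33]
0 [-0.8 -0.3 -0.1]
36.855629748733286
flange 40.43982028828265 ((-0.8940170407295227, 0.5936198234558105), 25.660057067871094) slopes [5.1000e-02 1.0000e-03 4.1143e+01]
```

View pics/w5.png

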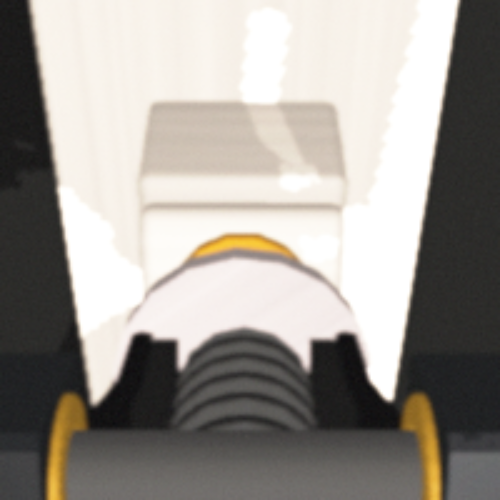

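The coupler is home: the flange is at 40.4 mm along the axis with no slip, and only a sliver of the brass shoulder shows. There is a small lateral load of about 12 N, so I'll relieve it and compare the flange slope with the one before contact.

```bash
python3 -m inch '[[-0.4,-0.2,0,0,0,0],[-0.8,-0.4,0,0,0,0],[-0.8,-0.4,0,0,0,0],[-0.8,-0.4,0,0,0,0],[-0.8,-0.4,0,0,0,0]]' && python3 - <<'E'
from rel import *
from bench import ctrl
plan.go([0]);s=ctrl.get_state();f=s["ft_force"];print(f@plan.n,f-f@plan.n*plan.n,abs(s["qd"]).max())
p=ctrl.camera_params("wrist");im,d=ctrl.get_image("wrist");np.savez("wrist6.npz",im=im,d=d,**p)
for k,e in((4,85.5),(5,40.2),(6,40.2)):
    _,d,al,x,y,X,Y=flange(k);m=(d>0)&(np.hypot(x,y)<34)&(abs(al-e)<3)
    A=np.c_[x[m],y[m],np.ones(m.sum())];print(k,np.median(al[m]),np.linalg.lstsq(A,al[m],rcond=None)[0].round(3))
E
```

```text
time: 13.82
position: [0.5154, 0.2345, 0.1238]
tool_rot: [-0.569, 2.668, 0.122]
ft_force: [-17.6, -9.0, 22.7]
grip_width: 0.284
grip_force: 60.0
turn [-0.05  0.06 -0.08] ft [-17.6  -9.   22.7] t 13.825
mouth est: along -0.21 off [0.66 0.3  0.32]
0 [-0.7 -0.3 -0.1]
28.741723697070206 [-6.89912854 -4.25239903 -3.57619881] 0.0017000317034340283
4 85.77132550713281 [3.0000e-02 2.0000e-03 8.6191e+01]
5 40.44005756271328 [2.3000e-02 0.0000e+00 4.0747e+01]
6 40.42415111555982 [2.9000e-02 2.0000e-03 4.0806e+01]
```

The slope is the same as before contact, so the coupler is square. It's at rest at home with about 30 N axial push against the roughly 15 N spring, so I'm handing in.

```bash
python3 -c "
from bench import ctrl;print(ctrl.close_job())"
```

```text
the job is handed in; nothing more can be done
None
```

I lifted the coupler off its hook, pressed it squarely home on the nipple and handed the job in at about 14 s, still gripped at 60 N and pushed with about 30 N; no verdict came back, and I could not read the plunger directly.

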